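# Clear the gap and stand the toppled planter snug to the seed tray

### The arm

A 6-joint arm with a two-finger parallel gripper is mounted at the origin on the work surface. World frame = base frame: x ahead of the robot, y to its left, z up, the work surface at z = 0. Lengths are in m, angles in rad, forces in N, time in s.
With the tool pointing down it reaches from about 0.3 to 0.825 m from the base axis. Payload 5.4 kg.
Tool frame: the origin (TCP) lies midway between the tips of the shut fingers; the grasp point (between the pads) lies 19 mm behind it; z points along the fingers, y is the line along which they close (so a half turn about z gives the same grasp; the last joint's range is limited). The gripper opens to 92 mm and grips with 3 to 60 N. Pads are 20 mm wide; open, the fingers measure 128 mm over their backs; the gripper's body (75 mm by 189 mm) begins 69 mm behind the grasp point.
Start: joints at [-1.428, 0.158, 1.597, -0, 1.386, -0.21], TCP at [0.199, -0.54, 0.215] pointing down, gripper open.
Joint ranges: [-2.91, 2.91], [-0.94, 2.29], [0.18, 2.7], [-1.29, 4.43], [0.17, 2.64], [-3, 3]. Speed limits (rad/s): [2.57, 2.57, 3.14, 3.14, 3.14, 3.14].

### API

Orientations are given as a unit quaternion [x, y, z, w].
In Python, from workcell import state, get_image, arm, models gives the robot as it stands.
- The arm moves only by the tool step_arm, never from a script. Its argument "targets" is a list of rows, each a list of 3 entries, a list of its own where there are three numbers: the opening, from 0 (shut) to 1 (fully open), then the shift along the tool's x, y, z in mm, then the turn, a rotation vector about the tool's x, y, z in degrees. In form: [[gripper, [tx, ty, tz], [ax, ay, az]], ...]. A call has 1 to 10 rows; each row shifts and turns the commanded pose from where the row before left it, along the tool's axes as they then stand; what a row does not reach is not made up. A row lasts 1/8 s, in which the tool goes at most 62.5 mm and 10.7 degrees, less where a joint would pass 70% of its speed; a pose out of reach is approached as far as the arm can. A call with a gripper value outside its range is refused whole. The fingers move at their own pace and stop on an object; "grip_force" is the grip in N (left out, the last holds). Time passes only in rows, so rows that do not move let the fingers close. It gives the time, the measured TCP pose, the force, the opening and the grip force at its end, in the units of the state.
- state(): the state, without advancing time (a new reading comes with each control period).
- get_image(name): name is "scene" or "top"; returns a dict with "img" (420x560x3 uint8, red, green, blue), "fx", "fy", "cx", "cy" (pixels), "xyz" and "attitude" of the camera in the world. Camera axes: x right, y down, z forward; pixel columns grow to the right and rows downward; lengths in m; the calibration is good to about 2 mm. A picture is of the moment at which its call begins. There is no depth.
- arm.hand_in(): hands the job in; it is judged then, once.
Trained networks look in a picture, given as the dict that the camera call returned (one of the last four; its "shot" number tells which), for a name from the list of things; names that differ only in an ending like _2 or _b are one class to them, and where a whole thing is asked for, a point or a joint stands for the part that bears it (a point fixed in the world has none). Each returns a list of dicts, best first, with "confidence" (0 to 1); they miss things now and then, are a little off and sometimes report something else, mostly with a low value. They report only what shows in the picture. A call takes as long as a camera call. They do not tell look-alikes from the thing itself.
- models.spot_in(picture, thing): "centre" ([column, row] in pixels, amid what is visible of it).
- models.outline_of(picture, thing): "region" (420x560 bool, what is visible of it) and "centre" ([column, row] in pixels, amid what is visible of it).
The state is a dict: "clock": time; "joints": joint angles; "joint_vel": joint speeds; "effort": joint torques, N m; "ee_pos": TCP position; "eef_rot": TCP orientation; "wrist_force": force on the tool from outside, world axes, zero at the start; "wrist_torque": the same for the moment, N m; "gripper_width": finger opening in m; "finger_force": force on a finger pad.
Only numpy, scipy, OpenCV 4.12 (cv2) and the standard library are available. Lean on these libraries where they do the work, as an engineer would, in place of code of your own. Each camera call takes 0.05 s, during which the arm holds its last target. There are 200 camera calls.

### The job

Lay the T-handled wooden dibber flat inside the seed tray, and stand the toppled square planter upright on the bench, mouth up, midway between the tin mug and the terracotta pot, with one of its flat sides snug against the long side of the seed tray that faces the robot. Do not shove the tray, the mug or the pot out of place, and leave the rake, brush and tin alone.

Things in the scene. Friction and masses are not known exactly. Their poses are not given: they have to be found in the camera images.
- planter: square white ceramic planter, straight-sided, 62 x 62 mm outside, 90 mm tall, walls and floor 5 mm, open at the mouth, about 0.3 kg. Starts lying on a flat side at the left or right, mouth roughly away from the robot. Origin: centre of its closed base (outside); z points out of the mouth (level while it lies, up when it stands); x and y are normal to its flat sides.
- planter_mouth (a point): centre of the planter's open mouth, 90 mm from the base along its axis.
- tray: open rectangular green plastic seed tray, 170 mm (its x) by 290 mm (its y), 55 mm high, upright walls and floor 5 mm, about 0.75 kg, loose on the bench. Origin: centre of its underside; x points away from the robot, so the outer face of its long side that faces the robot is at x = -85 mm; z up.
- dibber: brown wooden T-handled dibber, 70 g, lying flat between mug and pot, in the planter's place. Shaft 22 mm diameter along x; cross bar 22 mm diameter, 80 mm long along y, axis at x = -65 mm; straight shaft to x = 50 mm, then tapers to its point at x = 85 mm. Origin: on the bench under the shaft, whose axis is 11 mm higher; z up.
- dibber_tip (a point): end of the dibber's point, on the shaft axis.
- dibber_head (a point): where shaft and cross bar axes of the dibber meet.
- mug: tin mug, round, 72 mm diameter at the rim, 80 mm high, with a handle at its +y turned roughly towards the robot; stands close to the tray's near side. Origin: centre of its underside. Mug and pot axes stand 240 mm apart; which is left and which right varies.
- pot: small round terracotta pot, 76 mm diameter at the rim, 75 mm high, standing close to the tray's near side. Origin: centre of its underside.
- rake: yellow plastic hand rake about 210 mm long lying on the bench on the other side from the planter; to be left alone. Origin under its handle; tines towards -x.
- brush: hand brush lying at the right side; to be left alone. Origin under it.
- tin: closed steel tin, 80 mm diameter, 110 mm high, at the left side; to be left alone. Origin: centre of its underside.
Things that resemble listed ones, but are neither listed nor needed, are in the scene too. What is shaped like the pot but pink is not meant.

How it is judged:
By the outcome, as a careful person would: the job done as asked, in the order asked, and still so for the second after the job is handed in, with the robot touching nothing.
It also fails if it takes over 69 s, if anything falls off the work surface, if the arm or the gripper's body presses on something with over 40 N, if the wrist force passes 120 N, or if a joint passes its speed limit or range.

## Working session

There is one attempt and no reset: what is moved stays moved. The work goes in short steps, Python scripts to look and compute and a tool call to move; the robot and the scene stay as the last step left them, time stands still between calls to the robot, and variables do not carry over. Pictures are saved under pics/ and viewed, at most 10 in all, crops included, and the job is handed in when it is done.

Besides the shell and the picture viewer there is one more tool, called after "Call:" by a JSON object that holds its "fn" and its "kwargs". step_arm: Moves the arm, as the interface text tells. Its arguments: {"type":"object","properties":{"targets":{"type":"array","items":{"type":"array"}},"grip_force":{"type":"number"}},"required":["targets"]}

```bash
mkdir -p pics; ls; cat > h.py <<'E'
import numpy as np, cv2
from workcell import state, get_image, arm, models
from scipy.spatial.transform import Rotation as R
def cam(p):
    a=np.array(p["attitude"],float)
    return (R.from_quat(a).as_matrix() if a.size==4 else a.reshape(3,3)), np.array(p["xyz"])
def ray(p,uv,z):
    M,c=cam(p); d=M@np.array([(uv[0]-p["cx"])/p["fx"],(uv[1]-p["cy"])/p["fy"],1]); return c+d*(z-c[2])/d[2]
def proj(p,X):
    M,c=cam(p); q=(np.atleast_2d(X)-c)@M; return np.c_[q[:,0]/q[:,2]*p["fx"]+p["cx"],q[:,1]/q[:,2]*p["fy"]+p["cy"]]
def save(p,n,s=1.4): cv2.imwrite("pics/"+n,cv2.resize(p["img"][:,:,::-1],None,fx=s,fy=s))
E
python3 - <<'E'
from h import *
t=get_image("top"); s=get_image("scene")
for n,p in (("top",t),("scene",s)):
    save(p,n+"0.png"); print(n,p["xyz"],p["attitude"],p["fx"],p["cx"],p["cy"])
    for k in "planter tray dibber mug pot rake brush tin planter_mouth dibber_tip dibber_head".split():
        print(k,[(np.round(d["centre"]),round(d["confidence"],2),np.round(ray(p,d["centre"],0)[:2],3)) for d in models.spot_in(p,k)[:3]])
print(state())
E
```

```text
pics
top [0.29391039 0.02910382 1.69326287] [ 0.70908788 -0.70172719  0.0500515  -0.04762542] 455.6534457408066 278.1652162342663 209.80825278176962
planter [(array([200., 241.]), 0.89, array([0.411, 0.313])), (array([298., 233.]), 0.55, array([ 0.442, -0.052]))]
tray [(array([285., 170.]), 0.73, array([ 0.684, -0.001]))]
dibber [(array([297., 227.]), 0.64, array([ 0.465, -0.047]))]
mug [(array([259., 210.]), 0.6, array([0.53 , 0.096])), (array([201., 241.]), 0.5, array([0.411, 0.311]))]
pot [(array([320., 198.]), 0.79, array([ 0.578, -0.134])), (array([367., 266.]), 0.74, array([ 0.323, -0.306])), (array([344., 225.]), 0.54, array([ 0.476, -0.222]))]
rake [(array([369., 262.]), 0.94, array([ 0.337, -0.313]))]
brush [(array([439., 204.]), 0.64, array([ 0.56, -0.58]))]
tin [(array([118., 216.]), 0.71, array([0.5  , 0.622])), (array([286., 172.]), 0.5, array([ 0.677, -0.003])), (array([200., 241.]), 0.45, array([0.411, 0.312]))]
planter_mouth [(array([202., 240.]), 0.56, array([0.415, 0.308]))]
dibber_tip [(array([299., 234.]), 0.58, array([ 0.441, -0.055]))]
dibber_head [(array([300.,
[... 1084 characters left out ...]
 1.2, 'joints': array([-1.42808287e+00,  1.58388828e-01,  1.59700825e+00, -9.22195543e-06,
        1.38618992e+00, -2.10124297e-01]), 'joint_vel': array([ 0.00039621, -0.00106122, -0.00110388,  0.0014699 ,  0.00162247,
        0.00010604]), 'effort': array([-1.86584534e-04, -3.85570979e+01, -3.22364151e+01,  6.99785887e-02,
        3.05535877e-02, -1.18721059e-05]), 'ee_pos': array([ 0.19866003, -0.53957384,  0.21460329]), 'eef_rot': array([ 9.84478362e-01,  1.75505999e-01, -4.62543665e-06,  2.67593674e-06]), 'wrist_force': array([-0.69538669, -0.41683981,  0.49672955]), 'wrist_torque': array([ 0.02399763, -0.05571115, -0.04973623]), 'finger_force': 0.0, 'gripper_width': 0.09193411218941658}
```

```bash
python3 - <<'E'
import cv2
t=cv2.imread("pics/top0.png"); t=cv2.resize(t,(560,420),interpolation=cv2.INTER_AREA)
cv2.imwrite("pics/topc.png",cv2.resize(t[120:300,170:410],None,fx=3.3,fy=3.3,interpolation=cv2.INTER_CUBIC))
E
```

```text
(no output)
```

View pics/topc.png

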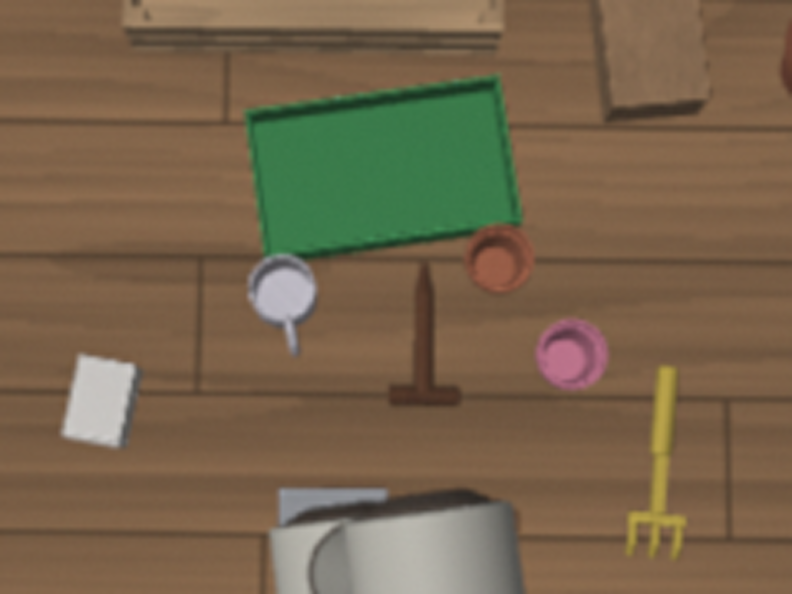

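View pics/scene0.png

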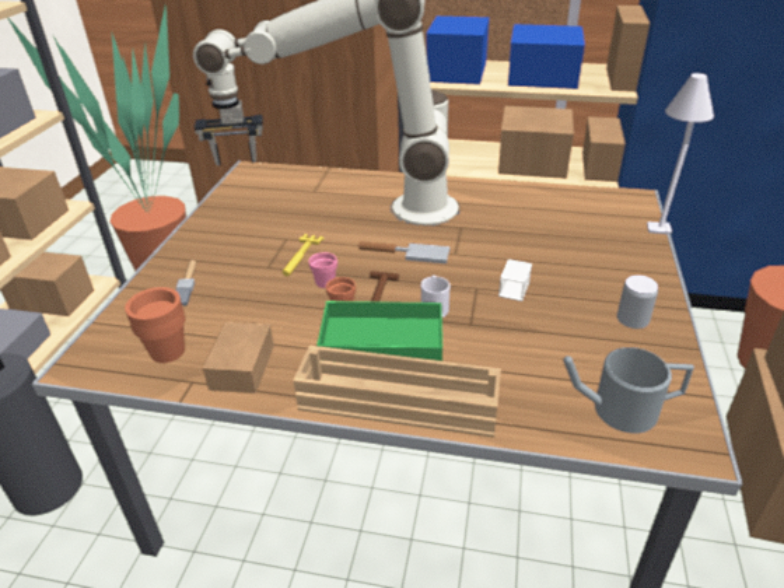

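```bash
cat > fit.py <<'E'
from h import *
from scipy.optimize import minimize
def box(x0,x1,y0,y1,z0,z1): return np.array([[a,b,c] for a in(x0,x1) for b in(y0,y1) for c in(z0,z1)],float)
def disc(r,z,n=32):
    a=np.linspace(0,2*np.pi,n); return np.c_[r*np.cos(a),r*np.sin(a),0*a+z]
PARTS={"tray":[box(-.085,.085,-.145,.145,0,.055)],
 "planter":[box(0,.09,-.031,.031,0,.062)],   # lying, local x = axis from base to mouth
 "stand":[box(-.031,.031,-.031,.031,0,.09)],
 "pot":[np.r_[disc(.038,.075),disc(.027,0)]],
 "dibber":[box(-.065,.05,-.011,.011,.003,.019),np.r_[box(.05,.051,-.011,.011,.003,.019),[[.085,0,.011]]],box(-.076,-.054,-.04,.04,.003,.019)],
 "mug":[np.r_[disc(.036,.08),disc(.034,0)]]}
def render(p,name,q,S=4):
    m=np.zeros((420*S,560*S),np.uint8); c,s=np.cos(q[2]),np.sin(q[2])
    for P in PARTS[name]:
        W=np.c_[q[0]+c*P[:,0]-s*P[:,1],q[1]+s*P[:,0]+c*P[:,1],P[:,2]]
        h=cv2.convexHull(((proj(p,W)+.5)*S-.5).astype(np.float32))
        cv2.fillConvexPoly(m,np.round(h*16).astype(np.int32),255,cv2.LINE_AA,4)
    return cv2.resize(m,(560,420),interpolation=cv2.INTER_AREA)/255.
def fit(p,name,mask,q0):
    f=lambda q:np.abs(render(p,name,q)-mask).sum()
    best=None
    for st in (.02,.006):
        q0=minimize(f,q0,method="Nelder-Mead",options=dict(initial_simplex=np.array([q0]+[np.array(q0)+d for d in np.diag([st,st,st*6])]),maxiter=120)).x
    return q0,f(q0),mask.sum()
E
python3 - <<'E'
from fit import *
p=get_image("top"); hsv=cv2.cvtColor(p["img"],cv2.COLOR_RGB2HSV); H,S,V=cv2.split(hsv)
g=((H>60)&(H<85)&(S>100))
n,l,st,ce=cv2.connectedComponentsWithStats(g.astype(np.uint8)); i=1+np.argmax(st[1:,4]); tray=(l==i); print(st[i])
print("tray",fit(p,"tray",tray.astype(float),[.685,0,.1]))
w=(S<40)&(V>130); w[:, :170]=0; w[:,225:]=0; w[:220]=0; w[265:]=0; print("planter",fit(p,"planter",w.astype(float),[.37,.3,-.15]))
pot=((H<10)&(S>120)&(V>90)); pot[:,:305]=0; pot[:,336:]=0; pot[:185]=0; pot[212:]=0
print("pot",fit(p,"pot",pot.astype(float),[.55,-.13,0]))
for k,q in (("mug",[.52,.095,0]),("dibber",[.46,-.045,0]),("pot",[.55,-.13,0]),("planter",[.37,.3,-.15])):
    o=[d for d in models.outline_of(p,k)]
    d=min(o,key=lambda d:np.linalg.norm(ray(p,d["centre"],0)[:2]-np.array(q[:2])))
    m=d["region"].astype(np.uint8)
    if k=="mug": m=cv2.morphologyEx(m,cv2.MORPH_OPEN,cv2.getStructuringElement(2,(9,9)))
    print(k,d["confidence"],fit(p,k,m.astype(float),q))
E
```

```text
[ 245  143   83   55 3525]
tray (array([ 0.67316369, -0.00110543,  0.16019763]), np.float64(280.74117647058824), np.float64(3525.0))
planter (array([ 0.36170083,  0.31493285, -0.16657364]), np.float64(72.68235294117646), np.float64(458.0))
pot (array([ 5.63890123e-01, -1.29428642e-01, -2.96119583e-04]), np.float64(57.023529411764706), np.float64(301.0))
mug 0.73 (array([0.53023515, 0.10645253, 0.07731677]), np.float64(26.007843137254902), np.float64(376.0))
dibber 0.58 (array([ 0.48423065, -0.05125277,  0.00527303]), np.float64(38.97254901960784), np.float64(351.0))
pot 0.72 (array([ 0.56696263, -0.13142071, -0.05505174]), np.float64(22.32156862745098), np.float64(367.0))
planter 0.55 (array([ 0.36274808,  0.31082455, -0.16779553]), np.float64(27.149019607843137), np.float64(505.0))
```

Call:
{"fn": "step_arm", "kwargs": {"targets": [[0.6,[0,0,-20],[0,0,0]],[0.6,[-40,40,-20],[0,0,-10]],[0.6,[-40,40,0],[0,0,-10]]]}}

```text
clock: 1.82
ee_pos: [0.1601, -0.6478, 0.2576]
eef_rot: [0.938, 0.347, -0.001, 0.002]
wrist_force: [0.7, -0.7, 0.4]
gripper_width: 0.0638
finger_force: 0.0
```

```bash
python3 -c "
from h import *
s=state();print(s['clock'],s['joints'],s['ee_pos'],s['eef_rot'])"
```

```text
1.825 [-1.50919213e+00  3.69891657e-01  1.25938722e+00 -7.06503177e-05
  1.50754381e+00 -6.46276678e-01] [ 0.16006077 -0.64776576  0.25756016] [ 9.38010843e-01  3.46597706e-01 -7.21091223e-04  2.27363059e-03]
```

```bash
cat > plan.py <<'E'
from h import *
import math
L1,L2,C=.414,.5185,-.0988
def pose(yaw,pitch=0,roll=0):
    "tool down with tool x at world angle yaw (deg); pitch>0 leans tool z towards tool -x... (turn about tool y, deg)"
    return R.from_euler("z",yaw,degrees=True)*R.from_euler("x",180,degrees=True)*R.from_euler("y",pitch,degrees=True)
def cur():
    s=state(); return np.array(s["ee_pos"]),R.from_quat(s["eef_rot"]),s
def rows(wps,grip,start=None):
    "wps: (pos,Rot or None); splits into rows at the limits, prints rounded rows, tracks the rounded pose"
    p,r,_=cur() if start is None else (*start,None)
    for w,q in wps:
        w=np.array(w); q=r if q is None else q
        rv=(r.inv()*q).as_rotvec(degrees=True)
        n=max(math.ceil(np.linalg.norm(w-p)*1000/60),math.ceil(np.linalg.norm(rv)/10.4),1)
        p0,r0=p,r
        for i in range(1,n+1):
            t=np.round(r.inv().apply(p0+(w-p0)*i/n-p)*1000,1); a=np.round((r.inv()*(r0*R.from_rotvec(rv*i/n,degrees=True))).as_rotvec(degrees=True),1)
            p=p+r.apply(t/1000); r=r*R.from_rotvec(a,degrees=True)
            print([grip,[float(v)+0 for v in t],[float(v)+0 for v in a]],end=", ")
        print()
    return p,r
E
python3 - <<'E'
from plan import *; from fit import *
G=np.array([.459,-.051])
rows([((.30,-.35,.2),pose(20)),((*G,.13),pose(0.3)),((*G,.004),pose(.3))],.6)
p=get_image("top")
o=[d for d in models.outline_of(p,"tray")]; print(len(o),o[0]["confidence"],o[0]["region"].sum())
m=o[0]["region"].astype(float); print(fit(p,"tray",m,[.673,0,.155]))
rim=cv2.convexHull(np.argwhere(m>0)[:,::-1].astype(np.int32)); r=cv2.minAreaRect(rim.astype(np.float32)); print(r,[ray(p,c,.055)[:2].round(4) for c in cv2.boxPoints(r)])
q=get_image("scene")
for k,g in (("planter",[.362,.311,-.168]),("tray",[.673,0,.155]),("dibber",[.484,-.051,0]),("mug",[.53,.106,0])):
    for d in models.outline_of(q,k)[:2]: print(k,d["confidence"],d["centre"],fit(q,k,d["region"].astype(float),g))
E
```

```text
[0.6, [50.0, -22.6, 9.4], [0.0, 0.0, 3.4]], [0.6, [48.6, -25.5, 9.3], [0.1, 0.0, 3.5]], [0.6, [47.0, -28.4, 9.4], [0.0, 0.1, 3.4]], [0.6, [45.1, -31.1, 9.5], [0.1, 0.0, 3.4]], [0.6, [43.2, -33.8, 9.6], [0.0, 0.0, 3.4]], [0.6, [41.2, -36.2, 9.5], [0.0, 0.0, 3.5]], 
[0.6, [41.9, -37.8, 11.6], [0.0, 0.0, 3.3]], [0.6, [39.7, -40.2, 11.6], [0.0, 0.0, 3.3]], [0.6, [37.3, -42.3, 11.7], [0.0, 0.0, 3.2]], [0.6, [34.9, -44.4, 11.6], [0.0, 0.0, 3.3]], [0.6, [32.2, -46.3, 11.6], [0.0, 0.0, 3.3]], [0.6, [29.6, -48.2, 11.6], [0.1, 0.0, 3.3]], 
[0.6, [0.0, 0.1, 42.0], [0.0, 0.0, 0.0]], [0.6, [0.0, 0.0, 42.0], [0.0, 0.0, 0.0]], [0.6, [0.0, 0.1, 42.0], [0.0, 0.0, 0.0]], 
1 0.71 3741
(array([ 0.67271822, -0.00223807,  0.15708282]), np.float64(106.88627450980394), np.float64(3741.0))
((285.9484558105469, 170.596923828125), (48.4177131652832, 79.90568542480469), 81.15818786621094) [array([0.733 , 0.1576]), array([ 0.7831, -0.1343]), array([ 0.603 , -0.1609]), array([0.5544, 0.1268])]
planter 0.56 [368.5, 199.5] (array([ 0.35961211,  0.30936071, -0.15446166]), np.float64(33.82745098039216), np.float64(505.0))
tray 0.71 [276.4, 229.7] (array([ 0.64706987, -0.00550275,  0.14377918]), np.float64(717.4117647058823), np.float64(3184.0))
dibber 0.63 [272.5, 199.2] (array([ 0.48354001, -0.05078346,  0.00615202]), np.float64(74.97647058823529), np.float64(224.0))
dibber 0.52 [213.1, 179.6] (array([-3.68982716,  1.2744321 ,  1.7362963 ]), np.float64(201.0), np.float64(201.0))
mug 0.91 [310.9, 204.0] (array([0.52416254, 0.1054134 , 0.03382333]), np.float64(160.23921568627452), np.float64(408.0))
```

Call:
{"fn": "step_arm", "kwargs": {"targets": [[0.6,[50,-22.6,9.4],[0,0,3.4]],[0.6,[48.6,-25.5,9.4],[0,0,3.4]],[0.6,[47,-28.4,9.4],[0,0,3.4]],[0.6,[45.1,-31.1,9.5],[0,0,3.4]],[0.6,[43.2,-33.8,9.6],[0,0,3.4]],[0.6,[41.2,-36.2,9.5],[0,0,3.5]],[0.6,[41.9,-37.8,11.6],[0,0,3.3]],[0.6,[39.7,-40.2,11.6],[0,0,3.3]],[0.6,[37.3,-42.3,11.6],[0,0,3.3]],[0.6,[34.9,-44.4,11.6],[0,0,3.3]]]}}

```text
clock: 3.42
ee_pos: [0.4094, -0.1472, 0.1519]
eef_rot: [0.998, 0.056, 0.001, 0.001]
wrist_force: [0.7, -0.8, -1.0]
gripper_width: 0.0551
finger_force: 0.0
```

Call:
{"fn": "step_arm", "kwargs": {"targets": [[0.6,[32.2,-46.3,11.6],[0,0,3.3]],[0.6,[29.6,-48.2,11.6],[0,0,3.3]],[0.6,[0,0,0],[0,0,0]]]}}

```text
clock: 3.8
ee_pos: [0.4622, -0.0461, 0.1279]
eef_rot: [1.0, 0.002, -0.0, -0.0]
wrist_force: [-1.4, -0.6, -0.7]
gripper_width: 0.0552
finger_force: 0.0
```

```bash
python3 -c "
from plan import *
print(state()['joints'],cur()[0],(pose(0.3).inv()*cur()[1]).as_rotvec(degrees=True))
rows([((.459,-.051,.004),pose(.3))],.6)"
```

```text
[-3.60860710e-01 -4.46084981e-02  1.98791269e+00  6.62957095e-04
  1.19893872e+00  1.20493148e+00] [ 0.46219836 -0.04606049  0.12786897] [ 0.04637354 -0.02212653  0.02709734]
[0.6, [-1.1, 1.7, 41.3], [0.0, 0.0, 0.0]], [0.6, [-1.0, 1.6, 41.3], [0.0, 0.0, 0.0]], [0.6, [-1.1, 1.7, 41.3], [0.0, 0.0, 0.0]],
```

Call:
{"fn": "step_arm", "kwargs": {"targets": [[0.6,[-3,5,41],[0,0,0]],[0.6,[0,0,41],[0,0,0]],[0.6,[0,0,41],[0,0,0]],[0.6,[0,0,0],[0,0,0]],[0.15,[0,0,0],[0,0,0]],[0.15,[0,0,0],[0,0,0]],[0.15,[0,0,0],[0,0,0]],[0.1,[0,0,0],[0,0,0]],[0.1,[0,0,0],[0,0,0]]], "grip_force": 15}}

```text
clock: 4.92
ee_pos: [0.4601, -0.0553, 0.006]
eef_rot: [1.0, -0.001, 0.001, 0.0]
wrist_force: [-1.6, -0.0, 7.0]
gripper_width: 0.0214
finger_force: 15.0
```

```bash
python3 -c "
from plan import *
p,r,_=cur()
e=rows([((p[0],p[1],.12),r),((.677,-.030,.12),pose(99)),((.677,-.03,.03),pose(99))],.1)
"
```

```text
[0.1, [0.1, 0.0, -57.0], [0.0, 0.0, 0.0]], [0.1, [0.0, 0.0, -57.0], [0.0, 0.0, 0.0]], 
[0.1, [21.7, -2.6, 0.0], [0.0, 0.0, -9.9]], [0.1, [21.8, 1.3, 0.1], [0.0, 0.0, -9.9]], [0.1, [21.3, 4.9, 0.0], [0.0, 0.0, -9.9]], [0.1, [20.1, 8.5, 0.0], [0.0, 0.0, -9.9]], [0.1, [18.3, 11.9, 0.0], [0.0, 0.0, -9.9]], [0.1, [16.0, 14.8, 0.1], [0.0, 0.0, -9.9]], [0.1, [13.3, 17.4, 0.0], [0.0, 0.0, -10.0]], [0.1, [10.0, 19.4, 0.0], [0.1, 0.0, -9.9]], [0.1, [6.5, 20.8, 0.0], [0.0, 0.0, -9.9]], [0.1, [2.9, 21.7, 0.0], [0.0, 0.0, -9.9]], 
[0.1, [0.0, 0.0, 45.0], [0.0, 0.0, 0.0]], [0.1, [0.0, 0.0, 45.0], [0.0, 0.0, 0.0]],
```

Call:
{"fn": "step_arm", "kwargs": {"targets": [[0.1,[0,0,-57],[0,0,0]],[0.1,[0,0,-57],[0,0,0]],[0.1,[21.7,-2.6,0],[0,0,-9.9]],[0.1,[21.8,1.3,0],[0,0,-9.9]],[0.1,[21.3,4.9,0],[0,0,-9.9]],[0.1,[20.1,8.5,0],[0,0,-9.9]],[0.1,[18.3,11.9,0],[0,0,-9.9]],[0.1,[16,14.8,0],[0,0,-9.9]],[0.1,[13.3,17.4,0],[0,0,-10]],[0.1,[10,19.4,0],[0,0,-9.9]]]}}

```text
clock: 6.18
ee_pos: [0.6333, -0.0348, 0.1186]
eef_rot: [0.769, 0.64, -0.0, -0.0]
wrist_force: [-0.8, -0.1, -0.9]
gripper_width: 0.0214
finger_force: 15.0
```

Call:
{"fn": "step_arm", "kwargs": {"targets": [[0.1,[6.5,20.8,0],[0,0,-9.9]],[0.1,[2.9,21.7,0],[0,0,-9.9]],[0.1,[0,0,0],[0,0,0]],[0.1,[0,0,0],[0,0,0]]]}}

```text
clock: 6.68
ee_pos: [0.6755, -0.0299, 0.1186]
eef_rot: [0.65, 0.76, -0.0, -0.001]
wrist_force: [0.1, -0.2, -0.2]
gripper_width: 0.0215
finger_force: 15.0
```

```bash
python3 -c "
from plan import *
print(cur()[0],(pose(99).inv()*cur()[1]).as_rotvec(degrees=True),state()['joints'])
rows([((.677,-.030,.07),pose(99)),((.677,-.03,.013),pose(99))],.1)
save(get_image('scene'),'s1.png')
"
```

```text
[ 0.67551126 -0.02987446  0.11864566] [0.08272943 0.01859265 0.12264284] [-2.22348486e-01  4.94960938e-01  1.37106238e+00 -2.42193475e-04
  1.27703099e+00 -3.77217298e-01]
[0.1, [-0.4, 1.5, 48.6], [-0.1, 0.0, -0.1]], 
[0.1, [0.0, 0.0, 57.0], [0.0, 0.0, 0.0]],
```

View pics/s1.png

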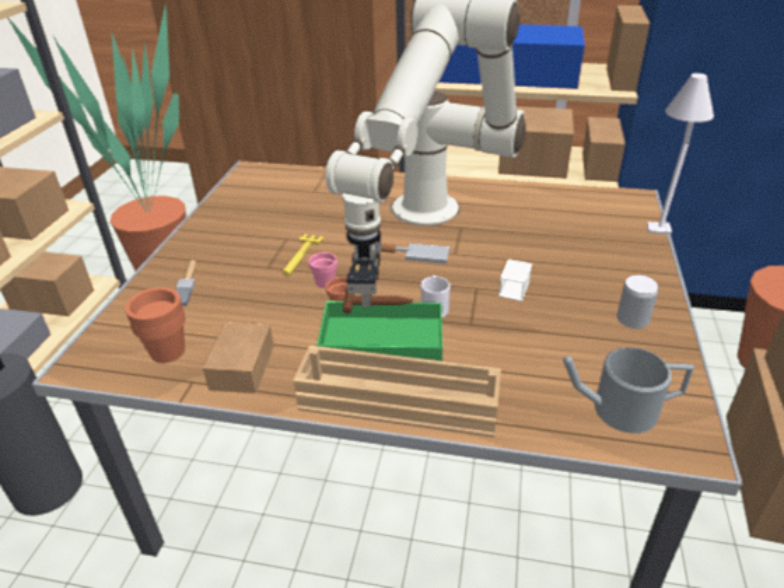

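Call:
{"fn": "step_arm", "kwargs": {"targets": [[0.1,[0,1.5,50],[0,0,0]],[0.1,[0,0,40],[0,0,0]],[0.1,[0,0,15],[0,0,0]],[0.1,[0,0,0],[0,0,0]],[0.5,[0,0,0],[0,0,0]],[0.5,[0,0,0],[0,0,0]],[0.5,[0,0,0],[0,0,0]],[0.5,[0,0,-50],[0,0,0]],[0.5,[0,0,-60],[0,0,0]]]}}

```text
clock: 7.85
ee_pos: [0.6767, -0.0294, 0.1241]
eef_rot: [0.649, 0.76, -0.001, -0.001]
wrist_force: [1.1, -0.1, 1.1]
gripper_width: 0.0462
finger_force: 0.0
```

```bash
python3 -c "
from plan import *
p,r,_=cur()
e=rows([((.6,.08,.2),pose(125)),((.44,.295,.25),pose(170.7)),((.44,.295,.25),pose(170.7,40))],.95)
print(e[1].as_matrix()[:,2])
p=get_image('top'); save(p,'t2.png')
"
```

```text
[0.95, [40.1, -19.6, -25.2], [-0.1, 0.0, -8.7]], [0.95, [42.5, -13.3, -25.2], [0.0, -0.1, -8.6]], [0.95, [44.0, -6.8, -25.3], [-0.1, 0.0, -8.7]], 
[0.95, [53.6, -1.5, -10.0], [0.0, 0.0, -9.1]], [0.95, [53.1, 6.9, -10.0], [0.0, 0.0, -9.2]], [0.95, [51.4, 15.4, -10.0], [0.0, 0.0, -9.1]], [0.95, [48.2, 23.3, -10.0], [0.0, 0.0, -9.2]], [0.95, [44.0, 30.8, -10.0], [0.0, 0.0, -9.1]], 
[0.95, [0.0, 0.0, 0.0], [0.0, 10.0, 0.0]], [0.95, [0.0, 0.0, 0.0], [0.0, 10.0, 0.0]], [0.95, [0.0, 0.0, 0.0], [0.0, 10.0, 0.0]], [0.95, [0.0, -0.1, 0.0], [0.0, 10.0, 0.0]], 
[-0.63380319  0.10407991 -0.76645997]
```

View pics/t2.png

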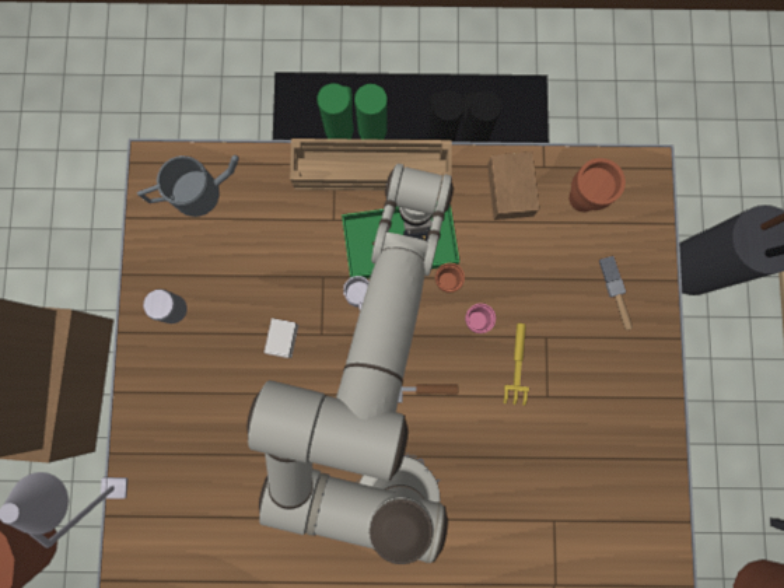

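Call:
{"fn": "step_arm", "kwargs": {"targets": [[0.95,[40.1,-19.6,-25.2],[0,0,-8.7]],[0.95,[42.5,-13.3,-25.2],[0,0,-8.7]],[0.95,[44,-6.8,-25.3],[0,0,-8.7]],[0.95,[53.6,-1.5,-10],[0,0,-9.1]],[0.95,[53.1,6.9,-10],[0,0,-9.1]],[0.95,[51.4,15.4,-10],[0,0,-9.1]],[0.95,[48.2,23.3,-10],[0,0,-9.1]],[0.95,[44,30.8,-10],[0,0,-9.1]],[0.95,[0,0,0],[0,10,0]],[0.95,[0,0,0],[0,10,0]]]}}

```text
clock: 9.15
ee_pos: [0.4404, 0.2962, 0.2518]
eef_rot: [0.079, 0.981, 0.015, -0.174]
wrist_force: [0.9, 0.2, -0.7]
gripper_width: 0.0874
finger_force: 0.0
```

Call:
{"fn": "step_arm", "kwargs": {"targets": [[0.95,[0,0,0],[0,10,0]],[0.95,[0,0,0],[0,10,0]],[0.95,[0,0,0],[0,0,0]],[0.95,[0,0,0],[0,0,0]]]}}

```text
clock: 9.65
ee_pos: [0.4409, 0.2951, 0.2507]
eef_rot: [0.077, 0.937, 0.028, -0.339]
wrist_force: [-0.4, -0.1, 0.7]
gripper_width: 0.0872
finger_force: 0.0
```

```bash
python3 - <<'E'
from plan import *
p,r,s=cur(); print(p,r.as_quat(),s['joints'],(pose(170.7,40).inv()*r).as_rotvec(degrees=True))
from fit import *
from scipy.optimize import least_squares
# candidate FK: spherical-ish wrist
def fk(j,a):
    h,L1,L2,d,off,o5=a
    Z=lambda t:R.from_euler("z",t);Y=lambda t:R.from_euler("y",t)
    A=Z(j[0])*Y(j[1]); P=np.array([0,0,h])+Z(j[0]).apply([0,off,0])+A.apply([0,0,L1]); B=A*Y(j[2]); P=P+B.apply([0,0,L2])
    Wr=B*Z(j[3])*Y(j[4])*Z(j[5]+o5); return P+Wr.apply([0,0,d]),Wr
S=[([-1.42808287,.158388828,1.59700825,0,1.38618992,-.2101243],[.19866003,-.53957384,.21460329],[.984478362,.175505999,0,0]),
([-.360860710,-.0446084981,1.98791269,.000662957,1.19893872,1.20493148],[.46219836,-.04606049,.12786897],[1,.002,0,0]),
([-.222348486,.494960938,1.37106238,-.000242,1.27703099,-.377217298],[.67551126,-.02987446,.11864566],[.65,.76,0,-.001]),
(s['joints'],p,r.as_quat())]
def res(a): return np.concatenate([np.r_[fk(j,a)[0]-x,.3*(fk(j,a)[1].inv()*R.from_quat(q)).as_rotvec()] for j,x,q in S])
for o in (0,np.pi/2,-np.pi/2,np.pi):
    f=least_squares(res,[.2,.42,.5,.25,.12,o]); print(f.cost,f.x.round(4))
E
```

```text
[0.44093263 0.29507228 0.25070158] [ 0.07660775  0.93718791  0.02807538 -0.33914872] [ 0.21209057  0.49328628  1.25683352  0.26625317  2.03602938 -1.15536003] [-0.06746576 -0.20865712  0.02165604]
2.246159121549648e-05 [0.2392 0.3911 0.5044 0.3178 0.1202 1.5708]
2.2461591215497437e-05 [0.2392 0.3911 0.5044 0.3178 0.1202 1.5708]
2.2461591215496617e-05 [ 0.2392  0.3911  0.5044  0.3178  0.1202 -4.7124]
2.246159121549665e-05 [0.2392 0.3911 0.5044 0.3178 0.1202 1.5708]
```

```bash
cat > ik.py <<'E'
from plan import *
from scipy.optimize import least_squares
A=[.2392,.3911,.5044,.3178,.1202,1.5708]
lo=np.array([-2.91,-.94,.18,-1.29,.17,-3]);hi=np.array([2.91,2.29,2.7,4.43,2.64,3])
def fk(j,a=A):
    h,L1,L2,d,off,o5=a
    Z=lambda t:R.from_euler("z",t);Y=lambda t:R.from_euler("y",t)
    Q=Z(j[0])*Y(j[1]); P=np.array([0,0,h])+Z(j[0]).apply([0,off,0])+Q.apply([0,0,L1]); B=Q*Y(j[2]); P=P+B.apply([0,0,L2])
    W=B*Z(j[3])*Y(j[4])*Z(j[5]+o5); return P+W.apply([0,0,d]),W
def ik(p,r,j0):
    f=least_squares(lambda j:np.r_[fk(j)[0]-p,.3*(fk(j)[1].inv()*r).as_rotvec()],np.clip(j0,lo+.01,hi-.01),bounds=(lo,hi)); return f.x,f.cost
E
cat > w.py <<'E'
from ik import *
S=pose(170.7,45); F=pose(9,-45); t=S.apply([0,0,1])
g=np.array([.4026,.3038,.0196])
mid=[S*R.from_euler("z",a,degrees=True) for a in (60,120)]
fin=np.array([.5434-.015*.988,-.0134-.015*.156,.0426])
W=[(g-.1*t,S),(g,S),(g+[0,0,.17],S),((.46,.2,.24),mid[0]),((.51,.1,.24),mid[1]),((fin[0],fin[1],.2),F),(fin,F)]
if __name__=="__main__":
    p,r,s=cur(); j=s["joints"]
    for w,q in W: j,c=ik(w,q,j); print(j.round(2),"%.1e"%c)
    print(t,F.apply([0,0,1]),(S*R.from_euler("z",180,degrees=True)*pose(-9.3,-45).inv()).magnitude())
    rows(W[:2],.95)
E
python3 w.py
```

```text
[ 0.19  0.76  1.23  0.26  1.89 -1.23] 1.3e-25
[ 0.23  0.71  1.47  0.27  1.7  -1.25] 1.4e-21
[ 0.23  0.51  1.39  0.3   1.97 -1.17] 1.4e-17
[ 0.06  0.53  1.26  0.19  2.11 -0.27] 2.2e-16
[-0.08  0.62  1.13  0.07  2.17  0.62] 4.2e-16
[-0.13  0.69  1.11 -0.24  2.09  1.24] 3.5e-15
[-0.13  0.85  1.2  -0.21  1.85  1.3 ] 9.0e-21
[-0.69781237  0.11427116 -0.70710678] [-0.69840112 -0.11061587 -0.70710678] 3.6717277734534057e-16
[0.95, [-42.3, 0.8, 34.4], [0.0, 1.7, 0.0]], [0.95, [-43.3, 0.8, 33.1], [0.0, 1.8, 0.0]], [0.95, [-44.2, 0.7, 31.7], [0.1, 1.7, 0.0]], 
[0.95, [0.0, 0.0, 50.0], [0.0, 0.0, 0.0]], [0.95, [0.0, 0.1, 50.0], [0.0, 0.0, 0.0]],
```

Call:
{"fn": "step_arm", "kwargs": {"targets": [[0.95,[-42.3,0.8,34.4],[0,1.7,0]],[0.95,[-43.3,0.8,33],[0,1.8,0]],[0.95,[-44.2,0.7,31.7],[0,1.7,0]],[0.95,[0,0,10],[0,0,0]],[0.95,[0,0,0],[0,0,0]]]}}

```text
clock: 10.28
ee_pos: [0.4647, 0.2941, 0.0854]
eef_rot: [0.075, 0.921, 0.032, -0.381]
wrist_force: [0.3, -0.4, 0.7]
gripper_width: 0.0872
finger_force: 0.0
```

```bash
python3 - <<'E'
from w import *
print(cur()[0],(S.inv()*cur()[1]).as_rotvec(degrees=True)); rows([(g,S)],.95)
p=get_image("scene"); cv2.imwrite("pics/s3.png",cv2.resize(p["img"][130:270,230:430,::-1],None,fx=4,fy=4,interpolation=cv2.INTER_CUBIC))
E
```

```text
[0.46473267 0.29406597 0.08542339] [-0.05717382 -0.01591742 -0.0614334 ]
[0.95, [-1.0, -0.3, 45.5], [0.0, 0.0, 0.0]], [0.95, [-1.0, -0.2, 45.5], [0.1, 0.0, 0.1]],
```

View pics/s3.png

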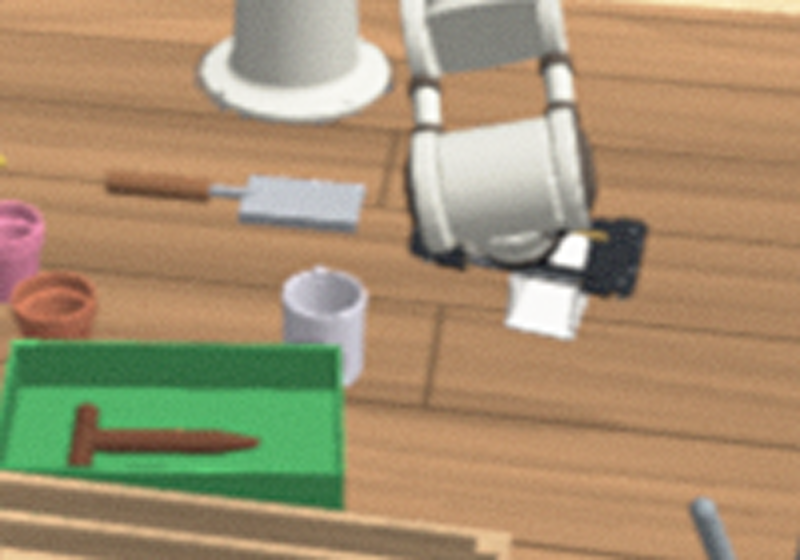

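Call:
{"fn": "step_arm", "kwargs": {"targets": [[0.95,[-2,-0.5,30],[0,0,0]],[0.95,[0,0,30],[0,0,0]],[0.95,[0,0,31],[0,0,0]],[0.95,[0,0,0],[0,0,0]]]}}

```text
clock: 10.82
ee_pos: [0.4019, 0.3035, 0.019]
eef_rot: [0.075, 0.921, 0.031, -0.382]
wrist_force: [-0.1, -0.3, -0.2]
gripper_width: 0.0875
finger_force: 0.0
```

No contact; now close.

Call:
{"fn": "step_arm", "kwargs": {"targets": [[0.6,[0,0,0],[0,0,0]],[0.6,[0,0,0],[0,0,0]],[0.6,[0,0,0],[0,0,0]],[0.55,[0,0,0],[0,0,0]],[0.55,[0,0,0],[0,0,0]],[0.55,[0,0,0],[0,0,0]]], "grip_force": 25}}

```text
clock: 11.58
ee_pos: [0.4041, 0.3039, 0.0183]
eef_rot: [0.076, 0.921, 0.033, -0.382]
wrist_force: [2.6, 3.8, 6.7]
gripper_width: 0.0618
finger_force: 25.0
```

```bash
python3 - <<'E'
from w import *
print(state()["gripper_width"]); rows(W[2:5],.55)
E
```

```text
0.06178837999258773
[0.55, [40.8, 0.1, -40.0], [0.1, 0.0, 0.0]], [0.55, [40.7, 0.0, -39.9], [0.0, 0.0, 0.0]], [0.55, [40.8, 0.0, -40.0], [0.1, -0.1, 0.0]], 
[0.55, [-2.7, -15.5, -14.6], [0.0, 0.0, 10.0]], [0.55, [-5.4, -14.8, -14.6], [0.0, 0.0, 10.0]], [0.55, [-7.9, -13.7, -14.6], [0.0, 0.0, 10.0]], [0.55, [-10.1, -12.1, -14.6], [0.0, 0.0, 10.0]], [0.55, [-12.1, -10.1, -14.6], [0.0, 0.0, 10.0]], [0.55, [-13.6, -7.9, -14.6], [0.0, 0.0, 10.0]], 
[0.55, [-16.9, -0.9, -7.7], [0.0, 0.0, 10.0]], [0.55, [-16.9, 2.1, -7.7], [0.0, 0.0, 10.0]], [0.55, [-16.2, 5.0, -7.8], [0.0, 0.0, 10.0]], [0.55, [-15.1, 7.7, -7.7], [0.0, 0.0, 10.0]], [0.55, [-13.5, 10.2, -7.7], [0.0, 0.0, 10.0]], [0.55, [-11.6, 12.5, -7.7], [0.0, 0.0, 10.0]],
```

Call:
{"fn": "step_arm", "kwargs": {"targets": [[0.55,[40.8,0,-40],[0,0,0]],[0.55,[40.8,0,-40],[0,0,0]],[0.55,[40.8,0,-40],[0,0,0]],[0.55,[-2.7,-15.5,-14.6],[0,0,10]],[0.55,[-5.4,-14.8,-14.6],[0,0,10]],[0.55,[-7.9,-13.7,-14.6],[0,0,10]],[0.55,[-10.1,-12.1,-14.6],[0,0,10]],[0.55,[-12.1,-10.1,-14.6],[0,0,10]],[0.55,[-13.6,-7.9,-14.6],[0,0,10]]]}}

```text
clock: 12.7
ee_pos: [0.4591, 0.1981, 0.2376]
eef_rot: [0.528, 0.757, -0.166, -0.347]
wrist_force: [-0.7, 0.8, -3.7]
gripper_width: 0.062
finger_force: 25.0
```

Call:
{"fn": "step_arm", "kwargs": {"targets": [[0.55,[-16.9,-0.9,-7.7],[0,0,10]],[0.55,[-16.9,2.1,-7.7],[0,0,10]],[0.55,[-16.2,5,-7.7],[0,0,10]],[0.55,[-15.1,7.7,-7.7],[0,0,10]],[0.55,[-13.5,10.2,-7.7],[0,0,10]],[0.55,[-11.6,12.5,-7.7],[0,0,10]],[0.55,[0,0,0],[0,0,0]],[0.55,[0,0,0],[0,0,0]]]}}

```text
clock: 13.7
ee_pos: [0.5083, 0.0995, 0.2376]
eef_rot: [0.834, 0.396, -0.316, -0.219]
wrist_force: [0.4, -0.5, -4.5]
gripper_width: 0.0615
finger_force: 25.0
```

```bash
python3 - <<'E'
from w import *
print(cur()[0],(mid[1].inv()*cur()[1]).as_rotvec(degrees=True)); rows([W[5]],.55)
E
```

```text
[0.5082698  0.09948002 0.23757298] [ 0.24026245 -0.07512431 -0.10573041]
[0.55, [-13.8, 20.4, -0.2], [-2.3, -1.3, 9.4]], [0.55, [-10.2, 22.3, 0.9], [-2.4, -1.3, 9.4]], [0.55, [-6.5, 23.6, 2.1], [-2.3, -1.3, 9.4]], [0.55, [-2.4, 24.3, 3.1], [-2.3, -1.3, 9.3]], [0.55, [1.5, 24.1, 4.1], [-2.4, -1.3, 9.4]],
```

Call:
{"fn": "step_arm", "kwargs": {"targets": [[0.55,[-13.8,20.4,-0.2],[-2.3,-1.3,9.4]],[0.55,[-10.2,22.3,0.9],[-2.4,-1.3,9.4]],[0.55,[-6.5,23.6,2.1],[-2.3,-1.3,9.4]],[0.55,[-2.4,24.3,3.1],[-2.3,-1.3,9.4]],[0.55,[1.5,24.1,4.1],[-2.4,-1.3,9.4]],[0.55,[0,0,0],[0,0,0]],[0.55,[0,0,0],[0,0,0]]]}}

```text
clock: 14.58
ee_pos: [0.5285, -0.0151, 0.2011]
eef_rot: [0.921, 0.073, -0.382, 0.03]
wrist_force: [-0.2, -0.1, -4.3]
gripper_width: 0.0618
finger_force: 25.0
```

```bash
python3 - <<'E'
from w import *
print(cur()[0],(F.inv()*cur()[1]).as_rotvec(degrees=True),state()["joints"].round(2)); rows([((fin[0],fin[1],.1),F),(fin+[0,0,.008],F)],.55)
for n in("scene","top"):
    p=get_image(n); c=proj(p,cur()[0])[0].astype(int); print(c)
    cv2.imwrite(f"pics/a_{n}.png",cv2.resize(p["img"][max(c[1]-70,0):c[1]+70,max(c[0]-90,0):c[0]+90,::-1],None,fx=4,fy=4,interpolation=cv2.INTER_CUBIC))
E
```

```text
[ 0.52846352 -0.01507485  0.20111164] [ 0.02668588  0.00053958 -0.02194656] [-0.13  0.7   1.1  -0.24  2.1   1.24]
[0.55, [35.8, 0.4, 35.7], [0.0, 0.0, 0.0]], [0.55, [35.7, 0.3, 35.8], [0.0, 0.0, 0.0]], 
[0.55, [34.9, 0.1, 34.9], [0.0, 0.0, 0.0]], 
[275 170]
[290 201]
```

View pics/a_scene.png

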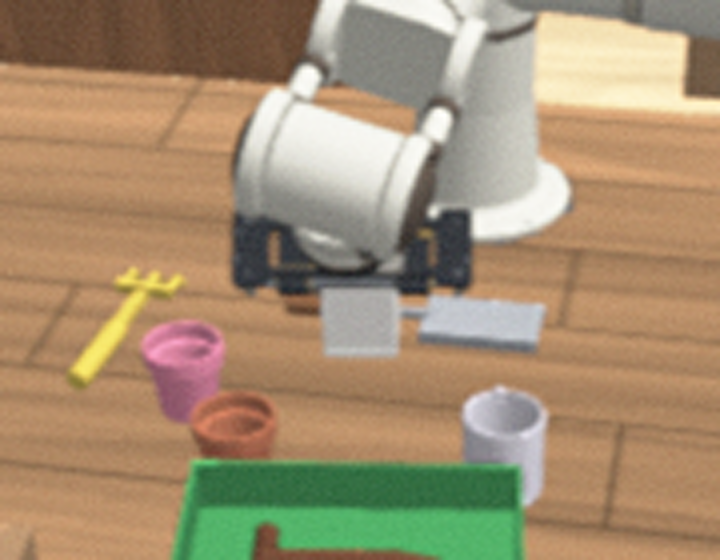

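Call:
{"fn": "step_arm", "kwargs": {"targets": [[0.55,[35.8,0.3,35.8],[0,0,0]],[0.55,[35.8,0.3,35.8],[0,0,0]],[0.55,[25,0,25],[0,0,0]],[0.55,[10.6,0,10.6],[0,0,0]],[0.55,[0,0,0],[0,0,0]],[0.55,[0,0,0],[0,0,0]]]}}

```text
clock: 15.42
ee_pos: [0.53, -0.0174, 0.0512]
eef_rot: [0.922, 0.071, -0.38, 0.031]
wrist_force: [0.2, 0.6, -3.6]
gripper_width: 0.0617
finger_force: 25.0
```

```bash
python3 - <<'E'
from w import *
from fit import *
P,r,s=cur(); T=np.array([.6727,-.0018]);c,sn=np.cos(.157),np.sin(.157)
d=P[:2]-T; print(P,"tray frame TCP",c*d[0]+sn*d[1],-sn*d[0]+c*d[1],s["wrist_force"])
p=get_image("top"); cv2.imwrite("pics/b_top.png",cv2.resize(p["img"][140:260,200:380,::-1],None,fx=4.2,fy=4.2,interpolation=cv2.INTER_CUBIC))
E
```

```text
[ 0.53001567 -0.01736514  0.05116926] tray frame TCP -0.1433631281161275 0.00693582217774991 [ 0.2165438   0.57402547 -3.63805232]
```

View pics/b_top.png

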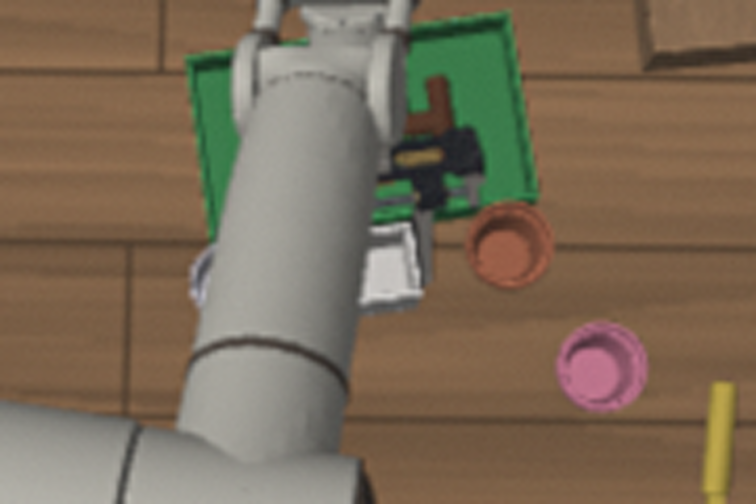

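Call:
{"fn": "step_arm", "kwargs": {"targets": [[0.55,[3.5,-1,-3.5],[0,0,0]],[0.55,[3.5,-0.8,-3.5],[0,0,0]],[0.55,[4.2,0,4.2],[0,0,0]],[0.55,[0,0,0],[0,0,0]],[0.55,[0,0,0],[0,0,0]]]}}

```text
clock: 16.1
ee_pos: [0.5392, -0.0143, 0.045]
eef_rot: [0.921, 0.07, -0.381, 0.031]
wrist_force: [3.0, -0.5, 5.8]
gripper_width: 0.0619
finger_force: 25.0
```

Call:
{"fn": "step_arm", "kwargs": {"targets": [[0.55,[0.7,0,-0.7],[0,0,0]],[0.55,[0.7,0,-0.7],[0,0,0]],[0.55,[0,0,0],[0,0,0]]]}}

```text
clock: 16.48
ee_pos: [0.5395, -0.0142, 0.0451]
eef_rot: [0.92, 0.07, -0.383, 0.031]
wrist_force: [-3.2, -2.0, 7.0]
gripper_width: 0.0622
finger_force: 25.0
```

Call:
{"fn": "step_arm", "kwargs": {"targets": [[0.55,[0.7,0,-0.7],[0,0,0]],[0.55,[0,0,0],[0,0,0]]]}}

```text
clock: 16.73
ee_pos: [0.5397, -0.0141, 0.0452]
eef_rot: [0.92, 0.07, -0.384, 0.031]
wrist_force: [-5.7, -1.8, 7.2]
gripper_width: 0.0617
finger_force: 25.0
```

Call:
{"fn": "step_arm", "kwargs": {"targets": [[0.55,[-1.4,0,-1.4],[0,0,0]],[0.55,[0,0,0],[0,0,0]],[0.55,[0,0,0],[0,0,0]]]}}

```text
clock: 17.1
ee_pos: [0.541, -0.0136, 0.045]
eef_rot: [0.921, 0.071, -0.382, 0.031]
wrist_force: [-0.5, -0.6, -1.5]
gripper_width: 0.0619
finger_force: 25.0
```

Call:
{"fn": "step_arm", "kwargs": {"targets": [[0.55,[-0.5,0,-0.5],[0,0,0]],[0.55,[0.7,0,-0.7],[0,0,0]],[0.55,[0,0,0],[0,0,0]]]}}

```text
clock: 17.48
ee_pos: [0.5422, -0.0133, 0.0457]
eef_rot: [0.921, 0.071, -0.382, 0.031]
wrist_force: [0.5, 0.2, -3.8]
gripper_width: 0.062
finger_force: 25.0
```

Call:
{"fn": "step_arm", "kwargs": {"targets": [[0.55,[0.7,0,-0.7],[0,0,0]],[0.55,[0,0,0],[0,0,0]]]}}

```text
clock: 17.73
ee_pos: [0.5425, -0.0133, 0.0458]
eef_rot: [0.921, 0.071, -0.383, 0.031]
wrist_force: [-4.1, -0.9, -3.5]
gripper_width: 0.0616
finger_force: 25.0
```

Call:
{"fn": "step_arm", "kwargs": {"targets": [[0.55,[0.5,0,-0.5],[0,0,0]],[0.55,[0,0,0],[0,0,0]]]}}

```text
clock: 17.98
ee_pos: [0.5428, -0.0132, 0.0459]
eef_rot: [0.921, 0.07, -0.383, 0.031]
wrist_force: [-5.9, -0.6, -3.4]
gripper_width: 0.0619
finger_force: 25.0
```

Call:
{"fn": "step_arm", "kwargs": {"targets": [[0.55,[-0.5,0,0.5],[0,0,0]],[0.55,[0.6,0,0.6],[0,0,0]],[0.55,[0,0,0],[0,0,0]],[0.6,[0,0,0],[0,0,0]]], "grip_force": 12}}

```text
clock: 18.48
ee_pos: [0.5428, -0.0132, 0.0454]
eef_rot: [0.921, 0.071, -0.382, 0.031]
wrist_force: [-4.8, -1.4, -1.4]
gripper_width: 0.0616
finger_force: 12.0
```

Call:
{"fn": "step_arm", "kwargs": {"targets": [[0.9,[0,0,0],[0,0,0]],[0.9,[0,0,0],[0,0,0]],[0.9,[0,0,0],[0,0,0]],[0.9,[0,0,0],[0,0,0]]]}}

```text
clock: 18.98
ee_pos: [0.5433, -0.0133, 0.0452]
eef_rot: [0.921, 0.071, -0.381, 0.031]
wrist_force: [-0.4, -0.7, -0.1]
gripper_width: 0.0828
finger_force: 0.0
```

Call:
{"fn": "step_arm", "kwargs": {"targets": [[0.9,[0,0,-20],[0,0,0]],[0.9,[0,0,-40],[0,0,0]],[0.9,[0,0,-50],[0,0,0]],[0.9,[-40,0,-40],[0,0,0]],[0.9,[-35,30,-35],[0,0,0]],[0.9,[0,60,0],[0,0,0]],[0.9,[0,60,0],[0,0,0]],[0.9,[0,60,0],[0,0,0]],[0.9,[0,60,0],[0,0,0]],[0.9,[0,60,0],[0,0,0]]]}}

```text
clock: 20.23
ee_pos: [0.6288, -0.3167, 0.2206]
eef_rot: [0.924, 0.074, -0.373, 0.037]
wrist_force: [0.5, 1.0, 1.1]
gripper_width: 0.0825
finger_force: 0.0
```

```bash
cat > chk.py <<'E'
from fit import *
import sys
p=get_image("top"); cv2.imwrite("pics/%s.png"%sys.argv[1],cv2.resize(p["img"][130:270,190:390,::-1],None,fx=4,fy=4,interpolation=cv2.INTER_CUBIC))
Q={}
for k,n,q in (("tray","tray",[.673,-.002,.157]),("planter","stand",[.557,-.011,.157]),("mug","mug",[.53,.106,0]),("pot","pot",[.567,-.131,0])):
    o=models.outline_of(p,k)
    if not o: print(k,"none"); continue
    d=min(o,key=lambda d:np.linalg.norm(ray(p,d["centre"],.04)[:2]-np.array(q[:2]))); m=d["region"].astype(np.uint8)
    if k=="mug": m=cv2.morphologyEx(m,cv2.MORPH_OPEN,cv2.getStructuringElement(2,(9,9)))
    Q[k],e,a=fit(p,n,m.astype(float),q); print(k,Q[k].round(4),e,a)
c,s=np.cos(Q["tray"][2]),np.sin(Q["tray"][2])
for k in Q: d=Q[k][:2]-Q["tray"][:2]; print(k,(c*d[0]+s*d[1]).round(4),(-s*d[0]+c*d[1]).round(4))
E
python3 chk.py c1
```

```text
tray [ 6.730e-01 -1.000e-04  1.458e-01] 732.835294117647 3103.0
planter [ 0.5589 -0.0158  0.0255] 59.04705882352941 317.0
mug [0.3762 0.0359 0.4887] 335.8274509803921 0.0
pot [ 0.5933  0.01   -0.7378] 700.721568627451 348.0
tray 0.0 0.0
planter -0.1152 0.0011
mug -0.2884 0.0787
pot -0.0774 0.0217
```

View pics/c1.png

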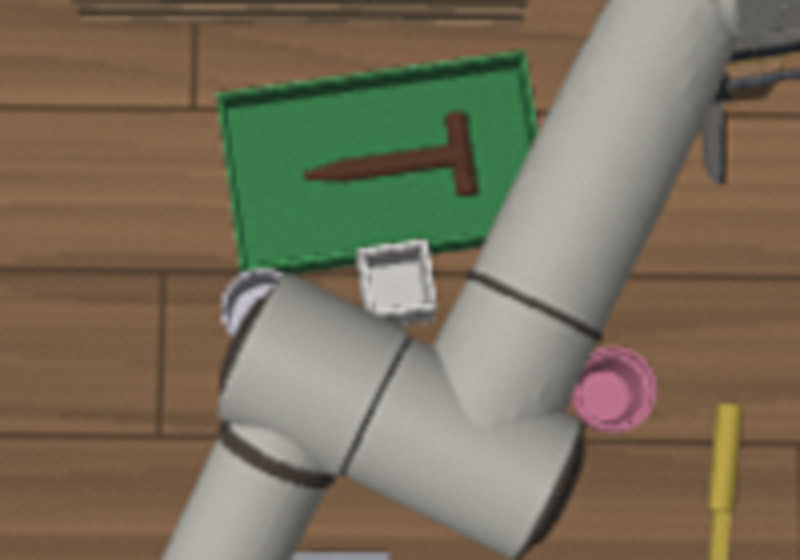

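Call:
{"fn": "step_arm", "kwargs": {"targets": [[0.9,[-40,40,-10],[0,0,0]],[0.9,[-30,45,30],[0,0,0]],[0.9,[-30,45,30],[0,0,0]],[0.9,[-30,45,30],[0,0,0]],[0.9,[-30,45,30],[0,0,0]],[0.9,[-30,45,30],[0,0,0]],[0.9,[-30,45,30],[0,0,0]],[0.9,[0,0,0],[0,0,0]],[0.9,[0,0,0],[0,0,0]]]}}

```text
clock: 21.6
ee_pos: [0.405, -0.6627, 0.2555]
eef_rot: [0.925, 0.075, -0.371, 0.039]
wrist_force: [-0.3, 0.4, -0.7]
gripper_width: 0.0829
finger_force: 0.0
```

```bash
python3 chk.py c2
```

```text
tray none
planter [ 0.5568 -0.0149  0.1474] 25.419607843137257 364.0
mug [0.5297 0.1061 0.1324] 19.29019607843137 343.0
pot [ 0.5642 -0.1302  0.0109] 30.51372549019608 328.0Traceback (most recent call last):
  File "chk.py", line 11, in <module>
    c,s=np.cos(Q["tray"][2]),np.sin(Q["tray"][2])
               ~^^^^^^^^
KeyError: 'tray'
```

View pics/c2.png

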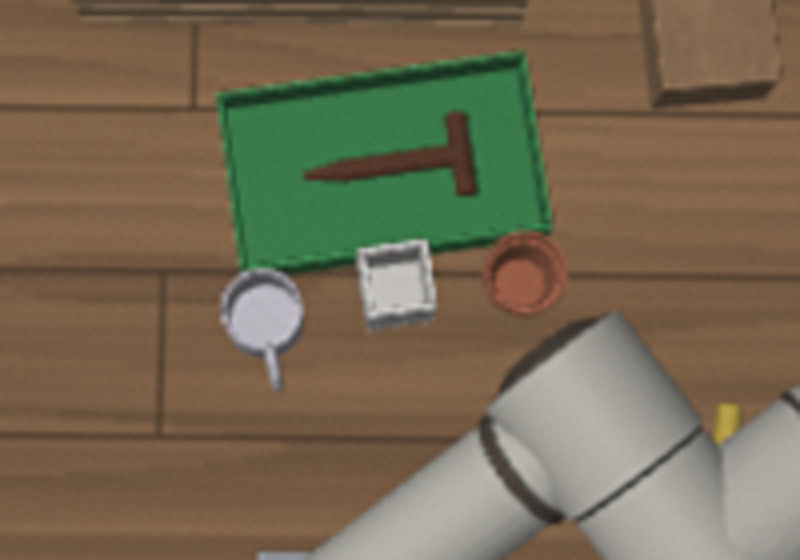

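```bash
python3 -c "
from workcell import arm; print(arm.hand_in())"
```

```text
the job is handed in; nothing more can be done
None
```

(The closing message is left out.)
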